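# Pump stroke check on the bench scale

### The job

Take the bottle with the pump head out of the grey crate and lay it down on its broad side on the black mat, letting go of it. Then take it afresh, stand it upright in the middle of the scale's steel pan, let go, and push its pump head all the way down to its stop for a moment, without forcing it, and let it spring back up. Leave the other things where they are and the bottle standing on the pan.

Things in the scene. Friction and masses are not known exactly. Their poses are not given: they have to be found in the camera images.
- bottle: The pump bottle: a red 56 x 44 x 112 mm flask with rounded edges (56 along its x, 44 along its y), a shoulder to z = 122 mm, a white collar (radius 15 mm, z = 120 to 136 mm), then the pump head; 172 mm tall. About 0.32 kg (varies). Origin: centre of its base, z towards the pump. Starts lying in the crate on a broad (56 mm) face, its z roughly along the crate's +y, 39 mm free at each side.
- bottle_mid (a point): Point on the pump bottle's axis inside the flask, 65 mm above its base, about its centre of mass. Axes as the bottle's.
- pump_top (a point): Centre of the flat top of the pump head, on the bottle's axis, 172 mm above its base when up. The head is a white disc, radius 16 mm, 14 mm thick, with an 11 mm wide spout that ends 34 mm from the axis on the bottle's +x side, its upper face about 2 mm below the disc's top. Axes as the bottle's.
- pump (a joint): How far the pump head is pushed down into the bottle, m: 0 up, 0.018 fully down at its stop. A spring returns it: about 3.6 N starts it, about 9 N holds it at the stop; over 30 N would damage it.
- crate: Grey open crate, fixed, outside 324 mm (its x) x 232 mm (its y) x 70 mm high, walls and floor 5 mm. Origin: centre of its underside, z up. It holds the three bottles side by side about 95 mm apart along its x, in any order, top ends to its +y. Crate and scale stand left and right of the mat, either way round.
- mat: Black rubber mat, fixed on the counter between crate and scale, 260 mm (x) x 200 mm (y), 4 mm thick. Origin: centre of its underside.
- scale: White bench scale, fixed, housing 230 mm (x) x 200 mm (y), top at 60 mm. Origin: centre of its underside. Its pan lies 30 mm towards its +x.
- pan_top (a point): Centre of the upper face of the scale's steel pan, 160 mm (scale's x) x 180 mm (y), 78 mm above the counter when empty. The pan is sprung: it sinks a few mm (10 at most) under the bottle and further when the pump is pressed, so the stop must be felt for.
- capped: Bystander in the crate: a red 56 x 44 x 112 mm flask with rounded edges with a flat white screw cap (radius 17.5 mm), 154 mm tall. Origin: centre of its base, z to the cap. Lies like the pump bottle.
- nozzled: Bystander in the crate: a red 56 x 44 x 112 mm flask with rounded edges with a pointed white nozzle cap, 172 mm tall. Origin: centre of its base, z to the nozzle. Lies like the pump bottle.
- beaker: Bystander: open glass beaker standing on the counter beyond the mat, 84 mm wide, 100 mm high. Origin: centre of its base.
- tub: Bystander: red tub with a white lid standing on the counter beyond the mat, 90 mm wide, 110 mm high. Origin: centre of its base.
Not all that is in view belongs to the job. What is shaped like the bottle but blue or pink is not meant.

How it is judged:
By the outcome, as a careful person would: the job done as asked, in the order asked, and still so for the second after the job is handed in, with the robot touching nothing.
It also fails if it takes over 69 s, if anything falls off the work surface, if the arm or the gripper's body presses on something with over 40 N, if the wrist force passes 120 N, or if a joint passes its speed limit or range.

### The arm

A 6-joint arm with a two-finger parallel gripper is mounted at the origin on the work surface. World frame = base frame: x ahead of the robot, y to its left, z up, the work surface at z = 0. Lengths are in mm, angles in degrees, forces in N, time in s.
With the tool pointing down it reaches from about 300 to 850 mm from the base axis. Payload 4.2 kg.
Tool frame: the origin (TCP) lies at the very end of the fingers, on their centre line; the grasp point (between the pads) lies 19 mm behind it; x points along the fingers, z is the direction in which the jaws open and shut, and the axes are right-handed (so a half turn about x gives the same grasp; the last joint's range is limited). The gripper opens to 91 mm and grips with 3 to 60 N. Pads are 32 mm wide; open, the fingers measure 118 mm over their backs; the gripper's body (76 mm by 178 mm) begins 60 mm behind the grasp point.
Start: joints at [-68.354, 18.312, 89.639, -0, 72.044, -1.146], TCP at [222.754, -530.117, 213.976] pointing down, gripper open.
Joint ranges: [-177.97, 177.97], [-48.28, 115.42], [12.27, 149.76], [-77.06, 257.06], [2.81, 150.46], [-146.56, 146.56]. Speed limits (degrees/s): [147.25, 147.25, 180, 180, 180, 180].

### API

Orientations are given as [roll, pitch, yaw] about the fixed x, y, z axes, in that order (R = Rz(yaw) Ry(pitch) Rx(roll)).
In Python, from workcell import state, grab_frame, camera_info, env, search_frame, place_of gives the robot as it stands.
- The arm moves only by the tool drive_tool, never from a script. Its argument "plan" is a list of rows, each a list of 7 numbers: the turn, a rotation vector about the world's x, y, z in degrees, then the shift along the world's x, y, z in mm, then the finger opening in mm, from 0 to 91.2. In form: [[wx, wy, wz, dx, dy, dz, jaw], ...]. A call has 1 to 10 rows; each row is the pose to reach, as a shift and turn from the pose measured when the call began; what a row does not reach only later rows make up. A row lasts 1/8 s, in which the tool goes at most 62.5 mm and 10.7 degrees, less where a joint would pass 70% of its speed; a pose out of reach is approached as far as the arm can. A call with a gripper value outside its range is refused whole. The fingers move at their own pace and stop on an object; "grip_force" is the grip in N (left out, the last holds). Time passes only in rows, so rows that repeat a pose let the fingers close. It gives the time, the measured TCP pose, the force and the opening at its end, in the units of the state.
- state(): the state, without advancing time (a new reading comes with each control period).
- grab_frame(name): name is "side" or "top" or "wrist"; returns the picture (420x560x3 uint8, red, green, blue); there is no depth.
- camera_info(name): a dict with "intrinsics" (3x3 intrinsics, pixels), "k1" (the pictures are not rectified: a ray, as slopes to the right and down, at radius r is drawn at 1 + k1 r^2 times it, then the intrinsics apply), "origin" and "orientation" of the camera in the world; the wrist camera has in their place "hand_eye" (4x4, takes a point from camera to tool coordinates, whose origin is the TCP and whose axes are the tool frame's). Camera axes: x right, y down, z forward; pixel columns grow to the right and rows downward; lengths in mm; the calibration is good to about 2 mm. A picture is of the moment at which its call begins: read the wrist's pose just before it. camera_info takes no time and is no camera call.
- env.job_done(): hands the job in, once; it reports no verdict.
Trained networks look in the newest picture that a camera, given by its name, has taken for a name from the list of things; names that differ only in an ending like _2 or _b are one class to them, and where a whole thing is asked for, a point or a joint stands for the part that bears it (a point fixed in the world has none). Each returns a list of dicts, best first, with "p" (0 to 1); they miss things now and then, are a little off and sometimes report something else, mostly with a low value. They report only what shows in the picture. A call takes as long as a camera call. They do not tell look-alikes from the thing itself.
- search_frame(camera, label): "rect" ([left, top, right, bottom] as shares, 0 to 1, of the picture: columns of its width, rows of its height, round what is visible of it).
- place_of(camera, label): "location" ([column, row] as shares, 0 to 1, of the picture: columns of its width, rows of its height: a listed point, or the origin of a listed thing).
The state is a dict: "time_s": time; "qpos": joint angles; "qvel": joint speeds; "effort": joint torques, N m; "ee_pos": TCP position; "ee_rot": TCP orientation; "force": force on the tool from outside, world axes, zero at the start; "torque": the same for the moment, N m; "gripper_width": finger opening in mm.
Only numpy, scipy, OpenCV 4.12 (cv2) and the standard library are available. Lean on these libraries where they do the work, as an engineer would, in place of code of your own. Each camera call takes 0.05 s, during which the arm holds its last target. There are 200 camera calls.

## Working session

There is one attempt and no reset: what is moved stays moved. The work goes in short steps, Python scripts to look and compute and a tool call to move; the robot and the scene stay as the last step left them, time stands still between calls to the robot, and variables do not carry over. Pictures are saved under pics/ and viewed, about 8 in all and at most 12, crops included, and the job is handed in when it is done.

Besides the shell and the picture viewer there is one more tool, called after ">>>" as name([rows], argument=value, ...), one row to a line, values as JSON. drive_tool: Moves the arm, as the interface text tells. Its arguments: {"type":"object","properties":{"plan":{"type":"array"},"grip_force":{"type":"number"}},"required":["plan"]}

```bash
mkdir -p pics
cat > h.py <<'E'
import numpy as np, cv2
from scipy.spatial.transform import Rotation as R
from workcell import state, grab_frame, camera_info, env, search_frame, place_of
def campose(n,s=None):
    c=camera_info(n)
    if n=="wrist":
        s=s or state(); T=np.eye(4); T[:3,:3]=rot(s["ee_rot"]); T[:3,3]=s["ee_pos"]
        return c,T@np.array(c["hand_eye"])
    T=np.eye(4); T[:3,3]=c["origin"]; o=np.array(c["orientation"])
    T[:3,:3]=o if o.shape==(3,3) else rot(o); return c,T
def rot(e): return R.from_euler("xyz",e,degrees=True).as_matrix()
def ray(n,uv,s=None):
    c,T=campose(n,s); K=np.array(c["intrinsics"])
    d=np.linalg.inv(K)@[uv[0],uv[1],1]; p=d[:2].copy(); 
    q=p.copy()
    for _ in range(20): q=p/(1+c["k1"]*(q@q))
    return T[:3,3],T[:3,:3]@[q[0],q[1],1]
def onz(n,uv,z,s=None):
    o,d=ray(n,uv,s); return o+d*(z-o[2])/d[2]
def proj(n,P,s=None):
    c,T=campose(n,s); p=T[:3,:3].T@(np.array(P)-T[:3,3]); q=p[:2]/p[2]
    q=q*(1+c["k1"]*(q@q)); K=np.array(c["intrinsics"]); return (K@[q[0],q[1],1])[:2]
def tri(obs):
    A=np.zeros((3,3));b=np.zeros(3)
    for n,uv in obs:
        o,d=ray(n,uv); d=d/np.linalg.norm(d); M=np.eye(3)-np.outer(d,d); A+=M;b+=M@o
    return np.linalg.solve(A,b)
E
cat > a.py <<'E'
from h import *
np.set_printoptions(precision=1,suppress=True)
print(state()); 
for n in("side","top"):
    c=camera_info(n); print(n,c)
    im=grab_frame(n); cv2.imwrite(f"pics/{n}0.png",im[:,:,::-1])
    for l in ["bottle","pump_top","bottle_mid","capped","nozzled","crate","mat","scale","pan_top","beaker","tub"]:
        r=place_of(n,l); print(n,l,[(np.round(np.array(x["location"])*[560,420],1).tolist(),round(x["p"],2)) for x in r[:4]])
print(camera_info("wrist"))
E
python3 a.py
```

```text
{'time_s': 0.0, 'qpos': array([-68.4,  18.4,  89.7,  -0. ,  72. ,  -1.1]), 'qvel': array([ 0. , -0.1, -0.1,  0.1, -0. , -0. ]), 'effort': array([  0. , -41.2, -23.2,   0.1,   0. ,  -0. ]), 'ee_pos': array([ 222.5, -529.6,  213.1]), 'ee_rot': array([179.1,  89.9, 111.9]), 'force': array([ 0.5, -0.5,  0.5]), 'torque': array([ 0., -0.,  0.]), 'gripper_width': 91.35383315060328}
side {'intrinsics': array([[381.3,   0. , 279.2],
       [  0. , 381.3, 208.3],
       [  0. ,   0. ,   1. ]]), 'k1': -0.07758724078372707, 'origin': array([-17.3, 677.8, 858.3]), 'orientation': array([-132.9,   -1. , -137.8])}
side bottle [([277.5, 274.0], 0.88), ([301.2, 315.6], 0.88), ([215.6, 358.8], 0.8), ([261.1, 283.2], 0.31)]
side pump_top [([344.7, 189.7], 0.69), ([311.4, 382.5], 0.6), ([138.4, 361.6], 0.47), ([233.4, 311.8], 0.43)]
side bottle_mid [([260.2, 285.1], 0.84), ([306.6, 339.9], 0.83), ([184.5, 358.8], 0.74)]
side capped [([254.8, 252.3], 0.63)]
side nozzled [([230.4, 235.1], 0.67), ([232.0, 314.7], 0.63)]
side crate [([229.9, 278.9], 0.81)]
side mat [([284.1, 219.6], 0.58)]
side scale [([346.
[... 648 characters left out ...]
.3], 0.77)]
top capped [([223.5, 222.1], 0.78)]
top nozzled [([221.9, 194.8], 0.78)]
top crate [([193.6, 223.4], 0.91), ([260.0, 137.4], 0.74)]
top mat [([281.1, 213.6], 0.75)]
top scale [([363.4, 224.5], 0.9), ([219.0, 255.4], 0.53), ([159.9, 257.6], 0.4)]
top pan_top [([370.2, 210.8], 0.79)]
top beaker [([298.0, 145.3], 0.91)]
top tub [([259.8, 139.1], 0.71), ([302.4, 144.3], 0.57)]
{'intrinsics': array([[308.3,   0. , 281.5],
       [  0. , 308.3, 203.4],
       [  0. ,   0. ,   1. ]]), 'k1': -0.03155517651289377, 'hand_eye': array([[   0. ,   -0.3,    1. , -171.1],
       [   0. ,   -1. ,   -0.3,   75.6],
       [   1. ,    0. ,   -0. ,    0.5],
       [   0. ,    0. ,    0. ,    1. ]])}
```

Run:
```python
import cv2,numpy as np
a=cv2.imread("pics/top0.png");b=cv2.imread("pics/side0.png")
cv2.imwrite("pics/c0.png",np.vstack([cv2.resize(a[110:350,60:460],(667,400),interpolation=cv2.INTER_CUBIC)]))
```

```text
(no output)
```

View pics/side0.png

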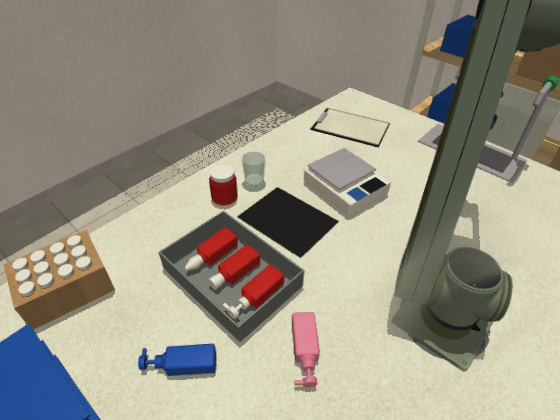

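View pics/c0.png

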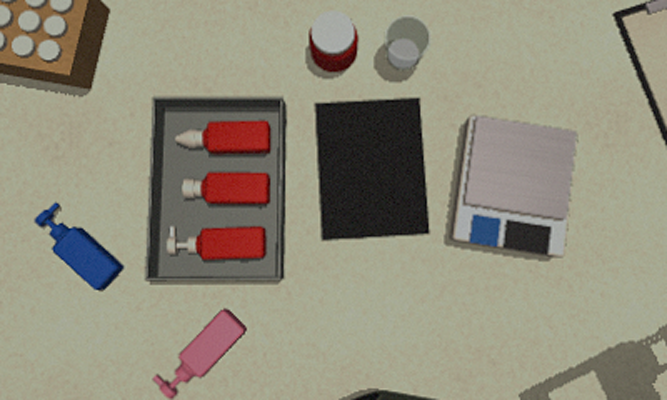

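Candidates in the side image are the red pump flask in the crate (~265,285), the blue one (~185,360) and the pink one (~306,345). Only the one in the crate is red with a disc and spout. The capped (~238,265) and nozzled (~215,245) bottles lie next to it. In the top crop it is the flask nearest the robot, with its pump to the left (+y) and its spout up (+x). Next I'll measure positions and enlarge that bottle.

```bash
cat > b.py <<'E'
from h import *
np.set_printoptions(precision=1,suppress=True)
a=cv2.imread("pics/top0.png")
cv2.imwrite("pics/c1.png",cv2.resize(a[160:290,140:240],(600,780)[::1] if 0 else (460,598),interpolation=cv2.INTER_CUBIC))
T=lambda c,z:onz("top",(60+c[0]*.6-.2,110+c[1]*.6-.2),z)
for k,c,z in [("bottle base",(266,243),27),("bottle disc",(171,242),27),("spout end",(172,228),27),("crateTL",(154,98),70),("crateTR",(285,98),70),("crateBL",(147,281),70),("crateBR",(282,280),70),
 ("matTL",(316,104),4),("matTR",(419,99),4),("matBL",(323,240),4),("matBR",(428,233),4),
 ("panTL",(471,116),78),("panTR",(577,131),78),("panBL",(463,205),78),("panBR",(566,219),78)]: print(k,T(c,z))
for k,u,z in [("bottle",(218.4,252.4),27),("mid",(196.6,253.6),27),("ptop",(162.6,256.2),27),("crate",(193.6,223.4),0),("mat",(281.1,213.6),0),("pan",(370.2,210.8),78),("scale",(363.4,224.5),0)]: print("net",k,onz("top",u,z))
print("tri mid",tri([("top",(196.6,253.6)),("side",(260.2,285.1))]),"base",tri([("top",(218.4,252.4)),("side",(277.5,274))]),"pump",tri([("top",(162.6,256.2)),("side",(233.4,311.8))]),"pan",tri([("top",(370.2,210.8)),("side",(338.1,168))]),"mat",tri([("top",(281.1,213.6)),("side",(284.1,219.6))]))
print(rot(state()["ee_rot"]))
E
python3 b.py
```

```text
bottle base [401.1 197.7  27. ]
bottle disc [407.4 367.5  27. ]
spout end [432.5 366.1  27. ]
crateTL [662.5 390.3  70. ]
crateTR [658.1 157.3  70. ]
crateBL [340.6 396.2  70. ]
crateBR [335.6 165.5  70. ]
matTL [661.4 104.4   4. ]
matTR [667.1 -91.9   4. ]
matBL [404.5  95.7   4. ]
matBR [412.6 -98.8   4. ]
panTL [ 616.3 -175.2   78. ]
panTR [ 584.7 -363.2   78. ]
panBL [ 457.2 -153.3   78. ]
panBR [ 428.6 -332.6   78. ]
net bottle [410.7 200.7  27. ]
net mid [408.9 265.9  27. ]
net ptop [403.9 366.8  27. ]
net crate [503.2 280.1   0. ]
net mat [527.6   7.5   0. ]
net pan [ 520.  -252.8   78. ]
net scale [ 487.4 -249.1    0. ]
tri mid [407.3 263.9  33.1] base [407.7 199.4  19. ] pump [402.2 365.1  28.8] pan [ 525.3 -251.5   71.9] mat [533.6  12.4   5.7]
[[ 0.   0.9  0.4]
 [-0.   0.4 -0.9]
 [-1.   0.   0. ]]
```

View pics/c1.png

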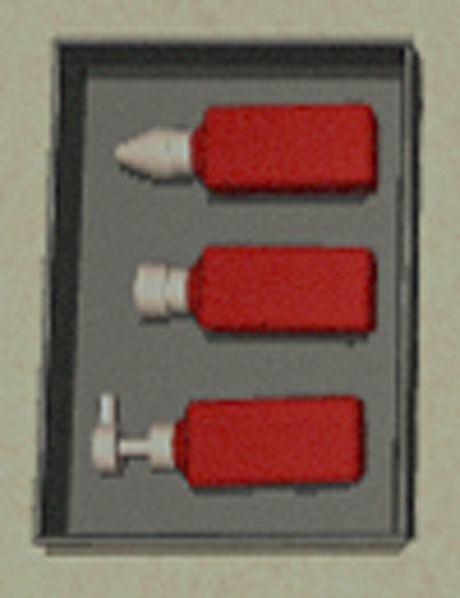

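Confirmed: the pump bottle is the lowest flask in the crop, with its disc at (105,445) and its spout at (107,400) pointing +x. I'm moving above it now.

>>> drive_tool([
  [0,0,10,15,60,0,91],
  [0,0,20,30,120,0,91],
  [0,0,28,45,180,0,91],
  [0,0,36,60,240,0,91],
  [0,0,44,75,300,0,91],
  [0,0,50,90,360,0,91],
  [0,0,56,105,420,0,91],
  [0,0,62,120,480,0,91],
  [0,0,68,135,540,0,91],
  [0,0,68,150,600,0,91],
])

```text
time_s: 2.45
ee_pos: [373.1, 72.0, 214.5]
ee_rot: [-4.6, 89.9, -3.8]
force: [0.9, -0.6, 0.4]
gripper_width: 91.0
```

>>> drive_tool([
  [0,0,0,12,60,0,91],
  [0,0,0,24,120,0,91],
  [0,0,0,36,180,0,91],
  [0,0,0,36,195,0,91],
  [0,0,0,36,195,0,91],
])

```text
time_s: 3.08
ee_pos: [408.7, 267.1, 214.1]
ee_rot: [-44.7, 89.9, -43.7]
force: [-0.3, -0.2, -0.0]
gripper_width: 91.0
```

```bash
cat > w.py <<'E'
from h import *
import sys
np.set_printoptions(precision=1,suppress=True)
s=state(); im=grab_frame("wrist"); cv2.imwrite(f"pics/{sys.argv[1]}.png",im[:,:,::-1])
print("pos",s["ee_pos"],"R",rot(s["ee_rot"]).round(3).tolist(),"F",s["force"])
z=float(sys.argv[2])
for l in sys.argv[3:]:
    r=place_of("wrist",l); print(l,[(np.array(x["location"])*[560,420],onz("wrist",np.array(x["location"])*[560,420],z,s),round(x["p"],2)) for x in r[:3]])
E
python3 w.py w1 27 bottle bottle_mid pump_top
```

```text
pos [408.7 267.1 214.1] R [[0.001, -0.017, 1.0], [-0.001, 1.0, 0.017], [-1.0, -0.001, 0.001]] F [-0.3 -0.2 -0. ]
bottle [(array([171.3, 192.8]), array([277. , 253.7,  27. ]), 0.93), (array([278.1, 236.6]), array([405.9, 199.7,  27. ]), 0.65)]
bottle_mid [(array([276.2, 182.5]), array([402.6, 268.2,  27. ]), 0.9), (array([123.7, 153.1]), array([224.8, 300.3,  27. ]), 0.66), (array([356.2, 240.8]), array([503.7, 195.6,  27. ]), 0.52)]
pump_top [(array([50.8, 83.6]), array([150.8, 376.5,  27. ]), 0.94), (array([278.2,  91.3]), array([403.6, 370.5,  27. ]), 0.93)]
```

View pics/w1.png

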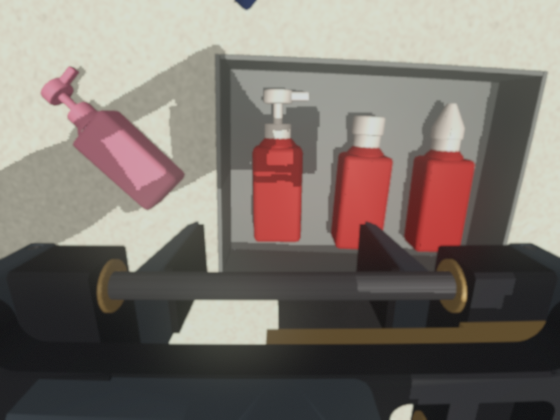

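The picture shows the pump bottle with its axis near column 278, base at row 240 and disc at row 92. That puts its mid point at about (404.5, 265). The fingers straddle it, so I'm descending.

>>> drive_tool([
  [0,0,0,-4,-2,-50,91],
  [0,0,0,-4,-2,-100,91],
  [0,0,0,-4,-2,-140,91],
  [0,0,0,-4,-2,-170,91],
  [0,0,0,-4,-2,-190,91],
  [0,0,0,-4,-2,-200,91],
  [0,0,0,-4,-2,-201,91],
])

```text
time_s: 4.15
ee_pos: [405.0, 262.8, 13.7]
ee_rot: [-22.6, 89.9, -21.9]
force: [0.2, 1.1, -0.2]
gripper_width: 91.1
```

>>> drive_tool([
  [0,0,0,0,0,0,50],
  [0,0,0,0,0,0,50],
  [0,0,0,0,0,0,50],
  [0,0,0,0,0,0,50],
  [0,0,0,0,0,0,50],
  [0,0,0,0,0,0,50],
], grip_force=20)

```text
time_s: 4.9
ee_pos: [404.7, 262.8, 14.0]
ee_rot: [-29.0, 89.9, -28.3]
force: [-1.5, -0.5, 5.7]
gripper_width: 56.2
```

>>> drive_tool([
  [0,0,0,0,0,30,50],
  [0,0,0,0,0,80,50],
  [0,0,0,0,0,130,50],
  [0,0,-10,15,-35,140,50],
  [0,0,-20,30,-75,140,50],
  [0,0,-30,45,-115,140,50],
  [0,0,-40,60,-155,140,50],
  [0,0,-50,75,-195,140,50],
  [0,0,-60,90,-230,140,50],
  [0,0,-69,105,-258,140,50],
], grip_force=30)

```text
time_s: 6.15
ee_pos: [509.7, 3.2, 153.0]
ee_rot: [-61.1, 89.9, -129.8]
force: [0.0, -0.0, -3.5]
gripper_width: 56.0
```

>>> drive_tool([
  [0,0,-10,0,0,0,50],
  [0,0,-20,0,0,-20,50],
  [0,0,-20,0,0,-20,50],
  [0,0,-20,0,0,-20,50],
])

```text
time_s: 6.65
ee_pos: [509.8, 3.2, 133.0]
ee_rot: [-60.0, 89.9, -148.5]
force: [0.3, 0.2, -3.6]
gripper_width: 56.0
```

>>> drive_tool([
  [0,0,0,0,0,-40,50],
  [0,0,0,0,0,-80,50],
  [0,0,0,0,0,-105,50],
  [0,0,0,0,0,-114,50],
  [0,0,0,0,0,-117,50],
  [0,0,0,0,0,-119,50],
  [0,0,0,0,0,-120,50],
  [0,0,0,0,0,-120,50],
])

```text
time_s: 7.65
ee_pos: [510.1, 3.2, 13.5]
ee_rot: [-43.5, 89.9, -132.0]
force: [0.2, -0.3, -3.0]
gripper_width: 56.1
```

>>> drive_tool([
  [0,0,0,0,0,-1,50],
  [0,0,0,0,0,-1.5,50],
  [0,0,0,0,0,-1.5,50],
])

```text
time_s: 8.02
ee_pos: [510.3, 3.2, 13.0]
ee_rot: [-18.1, 89.9, -106.6]
force: [-2.1, -1.1, 5.2]
gripper_width: 55.9
```

Contact with the mat. Opening and lifting straight up.

>>> drive_tool([
  [0,0,0,0,0,0,91],
  [0,0,0,0,0,0,91],
  [0,0,0,0,0,0,91],
  [0,0,0,0,0,0,91],
  [0,0,0,0,0,50,91],
  [0,0,0,0,0,110,91],
  [0,0,0,0,0,170,91],
  [0,0,0,0,0,200,91],
  [0,0,0,0,0,200,91],
])

```text
time_s: 9.15
ee_pos: [511.7, 3.2, 215.4]
ee_rot: [74.7, 89.7, -13.8]
force: [-0.4, 1.0, -0.0]
gripper_width: 91.0
```

```bash
python3 w.py w2 26 bottle bottle_mid pump_top
python3 - <<'E'
from h import *
im=grab_frame("side");cv2.imwrite("pics/s2.png",np.hstack([im,]) [:,:,::-1])
print(state()["qpos"])
a=cv2.imread("pics/s2.png")[130:350,180:420];b=cv2.imread("pics/w2.png")
cv2.imwrite("pics/v2.png",np.hstack([cv2.resize(a,(400,367)),cv2.resize(b,(400,300))[0:300] if 0 else cv2.copyMakeBorder(cv2.resize(b,(400,300)),0,67,0,0,0)]))
E
```

```text
pos [511.7   3.2 215.4] R [[0.006, 1.0, 0.026], [-0.001, 0.026, -1.0], [-1.0, 0.006, 0.002]] F [-0.4  1.  -0. ]
bottle [(array([280.6, 235. ]), array([447.2,   1.9,  26. ]), 0.91)]
bottle_mid [(array([282.9, 184. ]), array([512.2,   0.9,  26. ]), 0.74)]
pump_top [(array([282.4,  90.3]), array([617.9,   4.4,  26. ]), 0.75), (array([279.7, 234.9]), array([447.3,   3.1,  26. ]), 0.73)]
[-8.86058482e-01  1.26319216e+01  9.80813715e+01 -7.82166682e-02
  6.95303413e+01  8.76429238e+01]
```

View pics/v2.png

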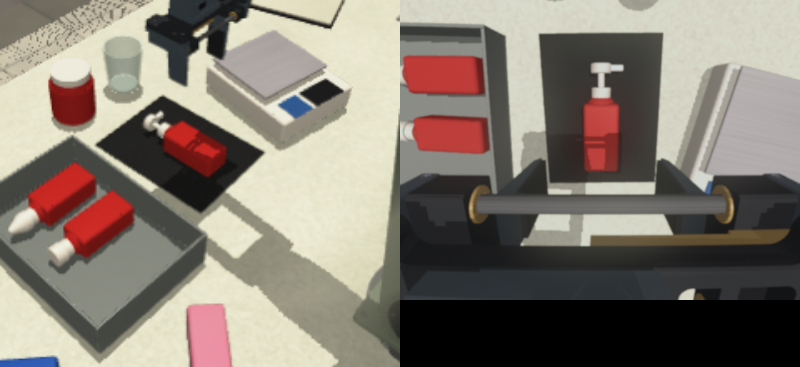

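The bottle lies flat on the mat, fully released. In the wrist view (right half) its base is near (601,170) and its disc near (601,68). Its axis runs along +x at y≈3 with the base at x≈447. I'm regrasping with the tool tilted 25° so it can be stood up.

>>> drive_tool([
  [0,10,0,-5,0,-30,91],
  [0,20,0,-10,0,-60,91],
  [0,25,0,-13,0,-100,91],
  [0,25,0,-13,0,-140,91],
  [0,25,0,-13,0,-175,91],
  [0,25,0,-13,0,-192,91],
  [0,25,0,-13,0,-200,91],
  [0,25,0,-13,0,-200,91],
])

```text
time_s: 10.4
ee_pos: [496.0, 3.2, 11.8]
ee_rot: [-91.3, 64.7, -179.8]
force: [-1.0, 0.2, 1.2]
gripper_width: 90.9
```

>>> drive_tool([
  [0,0,0,2,0,4,91],
  [0,0,0,2,0,4,50],
  [0,0,0,2,0,4,50],
  [0,0,0,2,0,4,50],
  [0,0,0,2,0,4,50],
  [0,0,0,2,0,4,50],
  [0,0,0,2,0,4,50],
  [0,0,0,2,0,4,50],
], grip_force=35)

```text
time_s: 11.4
ee_pos: [498.0, 3.1, 15.8]
ee_rot: [-91.3, 64.7, -179.8]
force: [-0.2, 0.2, 0.5]
gripper_width: 56.0
```

>>> drive_tool([
  [0,0,0,0,0,20,50],
  [0,0,0,0,0,60,50],
  [0,0,0,5,-10,120,50],
  [0,0,-5,10,-50,170,50],
  [0,0,-10,15,-90,200,50],
  [0,0,-15,20,-130,200,50],
  [0,0,-20,25,-170,200,50],
  [0,0,-25,30,-210,200,50],
  [0,0,-27,35,-240,200,50],
  [0,0,-27,35,-240,200,50],
])

```text
time_s: 12.65
ee_pos: [532.8, -239.2, 214.2]
ee_rot: [-91.3, 64.7, 153.0]
force: [-0.4, 0.9, -3.0]
gripper_width: 55.7
```

Run:
```python
from h import *
np.set_printoptions(precision=3,suppress=True)
s=state();print(s["ee_pos"],rot(s["ee_rot"]),s["qpos"],s["force"])
```

```text
[ 532.799 -239.213  214.238] [[-0.381  0.815 -0.435]
 [ 0.194 -0.39  -0.9  ]
 [-0.904 -0.428 -0.009]] [-25.633  33.456  69.27    0.581 102.607  90.063] [-0.412  0.853 -3.018]
```

>>> drive_tool([
  [-4.3,-9,0,0,0,5,50],
  [-8.7,-18,0,0,0,10,50],
  [-13,-27,0,0,0,10,50],
  [-17.3,-36,0,0,0,10,50],
  [-21.7,-45,0,0,0,10,50],
  [-26,-54,0,0,0,10,50],
  [-30.3,-63,0,0,0,10,50],
  [-34.7,-72,0,0,0,10,50],
  [-39,-81,0,0,0,10,50],
  [-39,-81,0,0,0,10,50],
])

```text
time_s: 13.9
ee_pos: [538.9, -202.1, 215.7]
ee_rot: [96.6, 44.5, -15.6]
force: [0.8, 0.1, -2.8]
gripper_width: 55.7
```

```bash
cat > c.py <<'E'
from h import *
import sys
np.set_printoptions(precision=2,suppress=True)
s=state();Rm=rot(s["ee_rot"]);print(s["ee_pos"],Rm,s["qpos"],s["force"],s["gripper_width"],s["time_s"])
th=np.radians(25.3); b=np.cos(th)*Rm[:,1]-np.sin(th)*Rm[:,0]; t0=np.cos(th)*Rm[:,0]+np.sin(th)*Rm[:,1]
G=s["ee_pos"]-19*Rm[:,0]; base=G-59*b+7*t0
print("bottle axis",b,"base",base)
E
cat c.py > d.py
cat >> d.py <<'E'
for n in("side","top"):
    im=grab_frame(n); cv2.imwrite(f"pics/{n}{sys.argv[1]}.png",im[:,:,::-1])
    for l in ["bottle","bottle_mid","pump_top","pan_top"]:
        print(n,l,[(np.array(x["location"])*[560,420],round(x["p"],2)) for x in place_of(n,l)[:4]])
    print(n,"expected base/mid/top",proj(n,base),proj(n,base+65*b),proj(n,base+172*b))
E
python3 d.py 3
```

```text
[ 538.89 -202.11  215.67] [[ 0.69  0.64 -0.34]
 [-0.19 -0.3  -0.94]
 [-0.7   0.71 -0.08]] [-26.05   2.7  126.02  50.29   9.72  39.32] [ 0.8   0.07 -2.79] 55.718780083099745 13.9
bottle axis [ 0.28 -0.19  0.94] base [ 515.3  -189.54  171.2 ]
side bottle [(array([334.99, 155.99]), 0.84), (array([302.9 , 315.42]), 0.76), (array([217.62, 359.52]), 0.7)]
side bottle_mid [(array([184.07, 360.78]), 0.95), (array([335.78, 131.21]), 0.63), (array([308.39, 341.8 ]), 0.61)]
side pump_top [(array([139.5, 363.8]), 0.66), (array([310.52, 384.22]), 0.5), (array([336.  ,  95.38]), 0.38)]
side pan_top [(array([340.2, 167.2]), 0.76), (array([285.99, 218.99]), 0.45)]
side expected base/mid/top [334.75 152.84] [334.47 132.53] [333.92  97.34]
top bottle [(array([357.11, 209.2 ]), 0.88), (array([200.82, 301.52]), 0.74), (array([125.38, 277.7 ]), 0.6)]
top bottle_mid [(array([180.6 , 316.81]), 0.7), (array([365.4 , 198.62]), 0.63), (array([110.99, 262.  ]), 0.57)]
top pump_top [(array([161.28, 344.99]), 0.56), (array([383.6 , 180.52]), 0.53), (array([ 82.88, 236.42]), 0.47)]
top pan_top [(array([371.22, 212.9 ]), 0.93)]
top expected base/mid/top [355.72 208.39] [365.15 197.84] [383.18 177.7 ]
```

The wrist has reached its near-singular pose (j5≈10°, wants to go negative). I'll finish standing the bottle up with the tool turned to the left of the arm, which keeps j5 comfortably large.

```bash
cat > e.py <<'E'
from c import *
az,px,py,pz=map(float,sys.argv[1:5]); az=np.radians(az)
bt=np.array([0,0,1.]); h=np.array([np.cos(az),np.sin(az),0])
x=np.cos(th)*h-np.sin(th)*bt; y=np.cos(th)*bt+np.sin(th)*h
Rt=np.c_[x,y,np.cross(x,y)]
print("rotvec",np.degrees(R.from_matrix(Rt@Rm.T).as_rotvec()), "shift", np.array([px,py,pz])+59*bt-7*h+19*x-s["ee_pos"])
E
python3 e.py 20 522 -254 160
```

```text
[ 540.05 -204.66  217.19] [[ 0.69  0.64 -0.35]
 [-0.2  -0.3  -0.93]
 [-0.7   0.71 -0.08]] [-26.13   2.75 125.81  49.67   9.59  39.91] [-0.33  0.4  -3.26] 55.83340415201478 14.4
bottle axis [ 0.28 -0.18  0.94] base [ 516.58 -192.16  172.64]
rotvec [ -4.66 -19.58  39.2 ] shift [ -8.49 -45.86  -6.31]
```

>>> drive_tool([
  [-0.8,-3.3,6.5,-1,-8,0,50],
  [-1.6,-6.6,13,-3,-16,0,50],
  [-2.4,-10,20,-4,-24,0,50],
  [-3.2,-13.2,26,-6,-32,0,50],
  [-4,-16.5,33,-7,-40,0,50],
  [-4.7,-19.6,39.2,-8,-46,0,50],
  [-4.7,-19.6,39.2,-8,-46,0,50],
  [-4.7,-19.6,39.2,-8,-46,0,50],
])

```text
time_s: 15.4
ee_pos: [532.0, -251.0, 216.5]
ee_rot: [90.0, 25.4, 19.9]
force: [0.4, 0.4, -3.7]
gripper_width: 55.8
```

```bash
python3 e.py 20 522 -254 160
```

```text
[ 532.01 -250.98  216.5 ] [[ 0.85  0.4   0.34]
 [ 0.31  0.15 -0.94]
 [-0.43  0.9  -0.  ]] [-56.65  18.68 122.43  83.11  62.25 -46.36] [ 0.4   0.41 -3.68] 55.830748389790024 15.4
bottle axis [0. 0. 1.] base [ 522.34 -254.48  165.64]
rotvec [ 0.03 -0.1   0.08] shift [-0.44  0.46 -5.62]
```

The wrist is now well conditioned (j5 = 62°) and the bottle should be upright over the pan. I'll check it from outside before lowering.

```bash
python3 d.py 4
python3 - <<'E'
import cv2,numpy as np
a=cv2.imread("pics/side4.png")[70:270,230:430];b=cv2.imread("pics/top4.png")[140:290,300:450]
cv2.imwrite("pics/v4.png",np.hstack([cv2.resize(a,(400,400),interpolation=2),cv2.resize(b,(400,400),interpolation=2)]))
E
```

```text
[ 532.01 -250.98  216.5 ] [[ 0.85  0.4   0.34]
 [ 0.31  0.15 -0.94]
 [-0.43  0.9  -0.  ]] [-56.65  18.68 122.43  83.11  62.25 -46.36] [ 0.4   0.41 -3.68] 55.830748389790024 15.4
bottle axis [0. 0. 1.] base [ 522.34 -254.48  165.64]
side bottle [(array([345.02, 146.71]), 0.85), (array([217.11, 359.02]), 0.85), (array([302.01, 317.39]), 0.73), (array([233.69, 280.31]), 0.54)]
side bottle_mid [(array([304.92, 339.4 ]), 0.73), (array([184.02, 357.29]), 0.68), (array([346.92, 127.01]), 0.59)]
side pump_top [(array([134.9 , 361.62]), 0.75), (array([339.3 , 165.98]), 0.56), (array([311.3 , 383.88]), 0.54), (array([353.47,  97.4 ]), 0.49)]
side pan_top []
side expected base/mid/top [344.45 145.25] [347.09 128.  ] [351.79  96.9 ]
top bottle [(array([378.73, 207.48]), 0.81), (array([126.  , 275.98]), 0.76), (array([201.49, 301.69]), 0.67), (array([370.38, 209.79]), 0.63)]
top bottle_mid [(array([106.51, 262.58]), 0.75), (array([183.4 , 319.12]), 0.68), (array([383.32, 203.99]), 0.56)]
top pump_top [(array([399.28, 197.19]), 0.69), (array([ 86.18, 237.3 ]), 0.53), (array([163.8 , 346.79]), 0.52)]
top pan_top [(array([370.1 , 214.91]), 0.81)]
top expected base/mid/top [378.81 205.6 ] [385.64 201.84] [398.94 194.52]
```

View pics/v4.png

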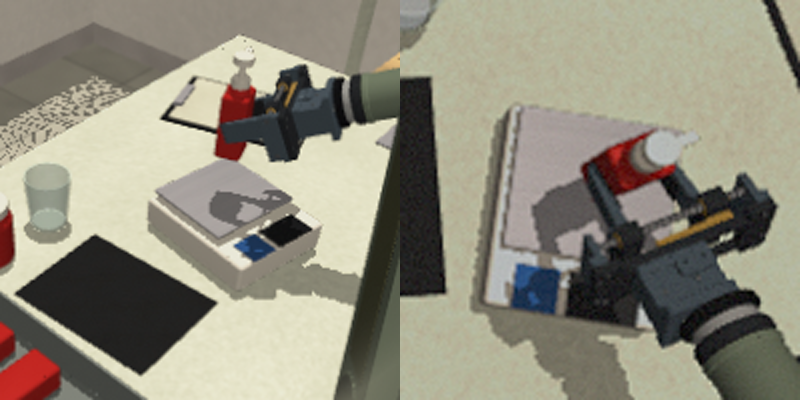

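The side view (left) shows the bottle upright above the pan. In the top view (right) the disc is at (660,150), over the pan as expected from the parallax. Lowering.

>>> drive_tool([
  [0,0,0,0,0,-30,50],
  [0,0,0,1,0,-55,50],
  [0,0,0,1,0,-68,50],
  [0,0,0,1,0,-76,50],
  [0,0,0,1,0,-78,50],
  [0,0,0,1,0,-80,50],
  [0,0,0,1,0,-81,50],
  [0,0,0,1,0,-82,50],
  [0,0,0,1,0,-82,50],
])

```text
time_s: 17.02
ee_pos: [533.1, -250.3, 135.6]
ee_rot: [89.9, 25.3, 20.0]
force: [0.3, 1.0, -2.9]
gripper_width: 55.8
```

>>> drive_tool([
  [0,0,0,0,0,-1,50],
  [0,0,0,0,0,-2,50],
  [0,0,0,0,0,-3,50],
  [0,0,0,0,0,-3,50],
])

```text
time_s: 17.52
ee_pos: [533.1, -250.2, 132.5]
ee_rot: [89.9, 25.3, 20.0]
force: [0.6, -0.8, -3.5]
gripper_width: 56.1
```

>>> drive_tool([
  [0,0,0,0,0,-1,50],
  [0,0,0,0,0,-2,50],
  [0,0,0,0,0,-3,50],
  [0,0,0,0,0,-3,50],
])

```text
time_s: 18.02
ee_pos: [533.1, -250.3, 129.4]
ee_rot: [89.9, 25.3, 20.0]
force: [-0.2, 0.3, -3.1]
gripper_width: 55.8
```

>>> drive_tool([
  [0,0,0,0,0,-1,50],
  [0,0,0,0,0,-2,50],
  [0,0,0,0,0,-3,50],
  [0,0,0,0,0,-3,50],
])

```text
time_s: 18.52
ee_pos: [533.2, -250.3, 126.9]
ee_rot: [89.9, 25.2, 20.0]
force: [-2.5, -1.6, 2.3]
gripper_width: 56.1
```

>>> drive_tool([
  [0,0,0,0,0,0.5,50],
  [0,0,0,0,0,0.5,91],
  [0,0,0,0,0,0.5,91],
  [0,0,0,0,0,0.5,91],
  [0,0,0,0,0,0.5,91],
  [0,0,0,0,0,0.5,91],
])

```text
time_s: 19.27
ee_pos: [533.2, -250.3, 127.5]
ee_rot: [89.9, 25.2, 20.0]
force: [0.3, -0.2, -0.2]
gripper_width: 90.6
```

```bash
python3 d.py 5
python3 - <<'E'
import cv2,numpy as np
a=cv2.imread("pics/side5.png")[70:270,230:430];b=cv2.imread("pics/top5.png")[140:290,300:450]
cv2.imwrite("pics/v5.png",np.hstack([cv2.resize(a,(400,400),interpolation=2),cv2.resize(b,(400,400),interpolation=2)]))
E
```

```text
[ 533.24 -250.29  127.45] [[ 0.85  0.4   0.34]
 [ 0.31  0.15 -0.94]
 [-0.43  0.9   0.  ]] [-56.54  28.49 127.05  91.02  61.64 -62.85] [ 0.29 -0.18 -0.17] 90.61154797684392 19.275
bottle axis [-0.  0.  1.] base [ 523.78 -253.8    76.55]
side bottle [(array([215.99, 358.51]), 0.95), (array([301.67, 317.9 ]), 0.74), (array([341.49, 170.18]), 0.56), (array([344.12, 147.  ]), 0.26)]
side bottle_mid [(array([305.48, 341.88]), 0.92), (array([186.2 , 359.39]), 0.88), (array([342.89, 146.2 ]), 0.59)]
side pump_top [(array([140.39, 364.52]), 0.73), (array([350.28, 126.08]), 0.59), (array([254.18, 251.92]), 0.59), (array([311.3 , 383.08]), 0.58)]
side pan_top [(array([339.3 , 167.41]), 0.56)]
side expected base/mid/top [340.59 166.98] [343.06 151.27] [347.46 123.01]
top bottle [(array([128.58, 276.4 ]), 0.68), (array([370.5, 211.6]), 0.64), (array([388.3 , 200.38]), 0.22)]
top bottle_mid [(array([183.18, 318.11]), 0.86), (array([376.82, 207.82]), 0.68), (array([109.82, 261.49]), 0.58)]
top pump_top [(array([389.31, 202.69]), 0.7), (array([160.5, 346.5]), 0.53), (array([ 85.12, 241.21]), 0.42)]
top pan_top [(array([371.22, 215.42]), 0.96), (array([192.08, 223.61]), 0.75)]
top expected base/mid/top [370.35 209.58] [376.18 206.42] [387.37 200.35]
```

View pics/v5.png

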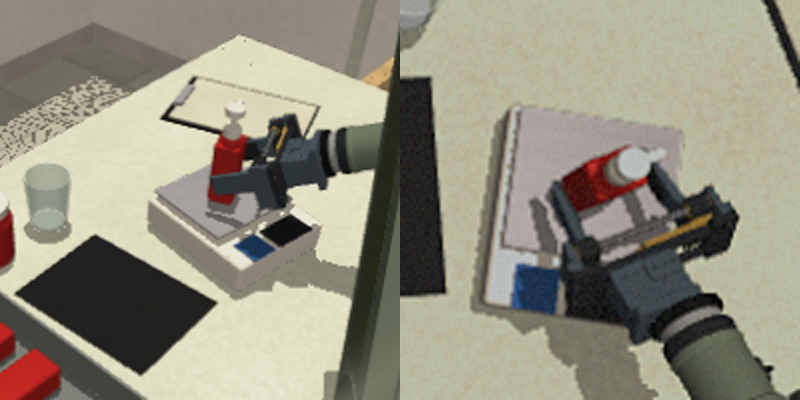

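The bottle stands free on the pan. In the side view its base is at (222,200), and in the top view it is near the middle of the pan. I'm backing the fingers out along the tool axis, then raising and turning the tool down.

>>> drive_tool([
  [0,0,0,-17,-6,8.5,91],
  [0,0,0,-43,-15.5,21.5,91],
  [0,0,0,-77,-28,39,91],
  [0,0,0,-111,-41,56,91],
  [0,0,0,-120,-44,90,60],
  [0,0,0,-120,-44,140,30],
  [0,0,0,-120,-44,180,0],
  [0,0,0,-120,-44,200,0],
])

```text
time_s: 20.78
ee_pos: [413.2, -294.3, 329.7]
ee_rot: [89.7, 25.2, 19.9]
force: [-1.2, 0.7, -0.5]
gripper_width: 53.8
```

>>> drive_tool([
  [-3,8,0,0,0,0,0],
  [-6,16,0,0,0,0,0],
  [-9,25,0,0,0,0,0],
  [-12,33,0,0,0,0,0],
  [-15,41,0,0,0,0,0],
  [-18,50,0,0,0,0,0],
  [-22,61,0,0,0,0,0],
  [-22,61,0,0,0,0,0],
  [-22,61,0,0,0,0,0],
])

```text
time_s: 21.9
ee_pos: [412.8, -293.9, 329.1]
ee_rot: [-169.4, 89.8, 120.8]
force: [-0.3, -0.3, -0.7]
gripper_width: 0.2
```

```bash
python3 d.py 6;python3 w.py w6 250 pump_top
```

```text
[ 412.81 -293.88  329.09] [[-0.    0.94  0.35]
 [ 0.    0.35 -0.94]
 [-1.   -0.   -0.  ]] [-36.79   9.14  85.64   0.06  85.36  33.01] [-0.35 -0.28 -0.73] 0.19077777611161337 21.9
bottle axis [0.85 0.31 0.43] base [ 365.55 -311.24  316.57]
side bottle [(array([215.99, 358.01]), 0.91), (array([303.41, 317.52]), 0.73), (array([342.72, 166.91]), 0.59)]
side bottle_mid [(array([306.21, 338.18]), 0.6), (array([253.12, 255.78]), 0.58), (array([231.62, 233.39]), 0.51)]
side pump_top [(array([313.32, 382.79]), 0.78), (array([138.49, 363.89]), 0.58)]
side pan_top [(array([339.98, 165.1 ]), 0.71)]
side expected base/mid/top [406.27 115.08] [388.24 102.29] [358.14  81.16]
top bottle [(array([125.61, 280.1 ]), 0.89), (array([371.28, 209.71]), 0.77)]
top bottle_mid [(array([109.98, 263.21]), 0.95), (array([375.93, 209.41]), 0.87), (array([182.  , 316.09]), 0.74), (array([369.32, 209.79]), 0.73)]
top pump_top [(array([161.39, 346.5 ]), 0.6), (array([ 84.28, 237.22]), 0.56), (array([366.41, 224.2 ]), 0.53), (array([389.2 , 201.18]), 0.45)]
top pan_top [(array([371.9 , 213.61]), 0.92)]
top expected base/mid/top [425.37 262.43] [419.18 237.92] [408.5  195.28]
pos [ 412.8 -294.5  329.8] R [[-0.001, 0.939, 0.344], [0.001, 0.344, -0.939], [-1.0, -0.001, -0.001]] F [-0.3 -0.6 -0.2]
pump_top [(array([282.1,  60.9]), array([ 523. , -254.9,  250. ]), 0.64)]
```

Run:
```python
import cv2,numpy as np
a=cv2.imread("pics/side6.png")[70:270,230:430];b=cv2.imread("pics/w6.png")[0:200,180:380]
cv2.imwrite("pics/v6.png",np.hstack([cv2.resize(a,(400,400),interpolation=2),cv2.resize(b,(400,400),interpolation=2)]))
```

View pics/v6.png

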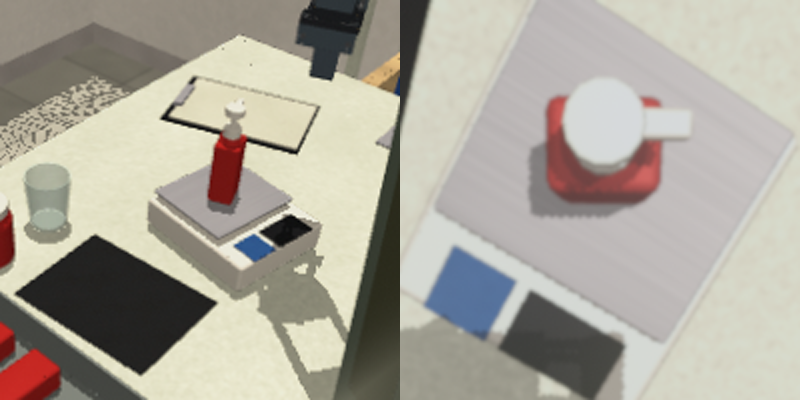

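The bottle stands upright, mid-pan. In the wrist crop the disc centre at (602,122) gives pump_top ≈ (523,-255), which agrees with dead reckoning. Moving above the head.

>>> drive_tool([
  [0,0,0,40,14,0,0],
  [0,0,0,80,29,0,0],
  [0,0,0,110.5,39.5,0,0],
  [0,0,0,110.5,39.5,-30,0],
  [0,0,0,110.5,39.5,-60,0],
  [0,0,0,110.5,39.5,-70,0],
  [0,0,0,110.5,39.5,-75,0],
  [0,0,0,110.5,39.5,-75,0],
])

```text
time_s: 23.5
ee_pos: [523.9, -255.2, 255.6]
ee_rot: [57.6, 90.0, -12.2]
force: [-0.0, -0.1, 0.3]
gripper_width: 0.5
```

>>> drive_tool([
  [0,0,0,0,0,-2,0],
  [0,0,0,0,0,-4,0],
  [0,0,0,0,0,-6,0],
  [0,0,0,0,0,-8,0],
  [0,0,0,0,0,-10,0],
  [0,0,0,0,0,-10,0],
])

```text
time_s: 24.25
ee_pos: [524.0, -255.2, 246.0]
ee_rot: [44.8, 89.9, -25.1]
force: [-0.9, 0.9, 5.3]
gripper_width: 0.7
```

>>> drive_tool([
  [0,0,0,0,0,-2,0],
  [0,0,0,0,0,-4,0],
  [0,0,0,0,0,-6,0],
  [0,0,0,0,0,-8,0],
  [0,0,0,0,0,-8,0],
])

```text
time_s: 24.88
ee_pos: [524.1, -255.3, 238.1]
ee_rot: [43.7, 89.9, -26.1]
force: [-1.2, 0.1, 6.1]
gripper_width: 0.8
```

>>> drive_tool([
  [0,0,0,0,0,-2,0],
  [0,0,0,0,0,-4,0],
  [0,0,0,0,0,-6,0],
  [0,0,0,0,0,-6,0],
])

```text
time_s: 25.38
ee_pos: [524.1, -255.3, 232.7]
ee_rot: [42.7, 89.9, -27.2]
force: [-1.4, 0.5, 7.7]
gripper_width: 0.3
```

>>> drive_tool([
  [0,0,0,0,0,-1.5,0],
  [0,0,0,0,0,-3,0],
  [0,0,0,0,0,-3,0],
])

```text
time_s: 25.75
ee_pos: [524.1, -255.3, 230.4]
ee_rot: [41.2, 89.8, -28.6]
force: [-2.2, 0.8, 7.9]
gripper_width: 0.7
```

>>> drive_tool([
  [0,0,0,0,0,-1,0],
  [0,0,0,0,0,-2,0],
  [0,0,0,0,0,-2,0],
])

```text
time_s: 26.12
ee_pos: [524.2, -255.3, 229.3]
ee_rot: [41.6, 89.8, -28.2]
force: [-1.7, 1.3, 7.7]
gripper_width: 0.3
```

>>> drive_tool([
  [0,0,0,0,0,-2,0],
  [0,0,0,0,0,-3,0],
  [0,0,0,0,0,-3,0],
])

```text
time_s: 26.5
ee_pos: [524.3, -255.4, 227.7]
ee_rot: [41.3, 89.7, -28.6]
force: [-2.6, 0.9, 10.7]
gripper_width: 0.2
```

>>> drive_tool([
  [0,0,0,0,0,-2,0],
  [0,0,0,0,0,-3,0],
  [0,0,0,0,0,-3,0],
])

```text
time_s: 26.88
ee_pos: [524.5, -255.5, 226.8]
ee_rot: [40.7, 89.6, -29.1]
force: [-2.7, 1.9, 14.4]
gripper_width: 0.7
```

The force climbed steeply to 14.4 N, above the ~9 N that holds the stop, after about 22 mm of travel (18 mm pump plus pan sink). The pump is at its stop, so I'm releasing it slowly.

>>> drive_tool([
  [0,0,0,0,0,0,0],
  [0,0,0,0,0,4,0],
  [0,0,0,0,0,10,0],
  [0,0,0,0,0,17,0],
  [0,0,0,0,0,25,0],
  [0,0,0,0,0,45,0],
  [0,0,0,0,0,80,0],
  [0,0,0,-40,-14,100,0],
  [0,0,0,-80,-29,100,0],
  [0,0,0,-110,-40,100,0],
])

```text
time_s: 28.12
ee_pos: [413.1, -295.9, 326.4]
ee_rot: [39.2, 89.6, -30.7]
force: [0.5, -0.2, 0.2]
gripper_width: 0.3
```

```bash
python3 w.py w7 248 pump_top bottle
python3 - <<'E'
from h import *
for n in("side","top"): cv2.imwrite(f"pics/{n}7.png",grab_frame(n)[:,:,::-1])
a=cv2.imread("pics/side7.png")[90:330,160:400];b=cv2.imread("pics/w7.png")[0:200,180:380]
cv2.imwrite("pics/v7.png",np.hstack([cv2.resize(a,(400,400),interpolation=2),cv2.resize(b,(400,400),interpolation=2)]))
E
```

```text
pos [ 413.1 -295.9  326.4] R [[0.006, 0.939, 0.344], [-0.004, 0.344, -0.939], [-1.0, 0.004, 0.005]] F [ 0.5 -0.2  0.2]
pump_top [(array([280.,  59.]), array([ 524.4, -254.8,  248. ]), 0.73)]
bottle [(array([279.1,  83.8]), array([ 507.7, -260.2,  248. ]), 0.93)]
```

View pics/v7.png

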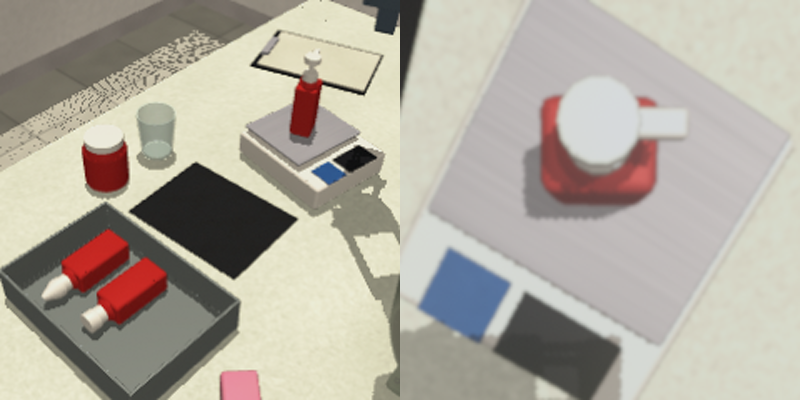

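The side view (left half) shows the bottle upright on the pan with its head at (312,58), back up. The bystanders haven't moved and the robot is clear. The wrist view (right half) shows the disc at (598,120), in the same place as before the push.

```bash
python3 -c "
from h import *
print(env.job_done())"
```

```text
the job is handed in; nothing more can be done
None
```

The job is handed in: the red pump bottle is standing upright, mid-pan on the scale, let go, with its pump head back up.

- **Laying down:** I took the bottle from the crate, laid it on its broad side on the black mat and released it. The pictures showed it lying flat and clear of the fingers.
- **Standing up:** I took it again with the tool tilted 25° and stood it on the pan. The wrist ran close to singular partway through the turn, so I finished with the tool coming from the side. Cameras and dead reckoning put the pump head at about (523, -255), against a pan centre of about (522, -254). Different readings of the pan centre varied by about 5 mm.
- **Pushing the pump:** The force rose slowly to about 8 N over the travel, then sharply to a last reading of 14.4 N. That is above the 9 N that holds the stop and below the 30 N that would damage it. I judged the stop by force only, since the pump's travel can't be read directly.
- **Last check:** The last pictures showed the bottle upright, the head up and the bystanders in view unmoved. The arm was clear with no contact force, and the robot's clock stood at about 28 s.

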